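# Set out the coffee-grading bench for a scale check

## Robot

A 6-joint arm with a two-finger parallel gripper is mounted at the origin on the work surface. World frame = base frame: x ahead of the robot, y to its left, z up, the work surface at z = 0. Lengths are in m, angles in rad, forces in N, time in s.
With the tool pointing down it reaches from about 0.35 to 0.975 m from the base axis. Payload 4.9 kg.
Tool frame: the origin (TCP) lies midway between the tips of the shut fingers; the grasp point (between the pads) lies ctrl.grip_depth behind it (ctrl.grip_depth is the distance from the TCP to the grasp point, in m); z points along the fingers, y is the line along which they close (so a half turn about z gives the same grasp; the last joint's range is limited). The gripper opens to 85 mm and grips with 20 to 120 N. Pads are 22 mm wide; open, the fingers measure 114 mm over their backs; the gripper's body (76 mm by 85 mm) begins 54 mm behind the grasp point. The pads swing forward as they close: fully open they stand 13 mm farther back than shut.
Start: joints at [1.156, 0.053, 1.613, -0, 1.476, -0.119], TCP at [0.182, 0.598, 0.231] pointing down, gripper open.
Joint ranges: [-3.01, 3.01], [-1.01, 2.22], [0.06, 2.58], [-1.02, 4.17], [0.09, 2.62], [-3.14, 3.14]. Speed limits (rad/s): [2.57, 2.57, 3.14, 3.14, 3.14, 3.14].

## Interface

Orientations are given as a rotation vector (axis times angle).
In Python, from station import ctrl, get_image, camera_model gives the robot as it stands. The module is installed in compiled form; this text tells all that it offers.
- The arm moves only by the shell command python3 -m crank 'ROWS' [FORCE]. ROWS is JSON, a list of rows, each a list of 7 numbers: the shift along the tool's x, y, z in mm, then the turn, a rotation vector about the tool's x, y, z in rad, then the opening, from -1 (shut) to 1 (fully open). A call has exactly 10 rows; each row shifts and turns the commanded pose from where the row before left it, along the tool's axes as they then stand; what a row does not reach is not made up. A row lasts 1/12 s, in which the tool goes at most 41.7 mm and 7.16 degrees, less where a joint would pass 70% of its speed; a pose out of reach is approached as far as the arm can. A call with a gripper value outside its range is refused whole. The fingers move at their own pace and stop on an object; FORCE is the grip in N (left out, the last holds). Time passes only in rows, so rows that do not move let the fingers close, or fill a call up. It gives the time, the measured TCP pose, the force, the opening and the grip force at its end, in the units of the state.
- ctrl.get_obs(): the state, without advancing time (a new reading comes with each control period).
- get_image(name): name is "scene" or "top" or "wrist"; returns the picture (420x560x3 uint8, red, green, blue); there is no depth.
- camera_model(name): a dict with "vertical_fov" (degrees; the focal length in pixels is half the picture's height over the tangent of half this angle, whatever the lens; pixels are square), "cx", "cy" (the principal point, pixels), "R" (3x3) and "t" (3): a world point X has camera coordinates R X + t; the wrist camera has in their place "hand_eye" (4x4, takes a point from camera to tool coordinates, whose origin is the TCP and whose axes are the flange's). Camera axes: x right, y down, z forward; pixel columns grow to the right and rows downward; lengths in m; the calibration is good to about 2 mm. A picture is of the moment at which its call begins: read the wrist's pose just before it. camera_model takes no time and is no camera call.
- ctrl.finish_job(): hands the job in; it is judged then, once.
The state is a dict: "t": time; "q": joint angles; "dq": joint speeds; "effort": joint torques, N m; "tool_pos": TCP position; "tool_rot": TCP orientation; "contact_force": force on the tool from outside, world axes, zero at the start; "wrist_torque": the same for the moment, N m; "opening": finger opening in m; "grip_force": force on a finger pad.
Only numpy, scipy, OpenCV 4.12 (cv2) and the standard library are available. Lean on these libraries where they do the work, as an engineer would, in place of code of your own. Each camera call takes 0.05 s, during which the arm holds its last target. There are 200 camera calls.

## Task

Get the grading bench ready for the scale check: put the flat disc weight in the middle of the scale's platform and the small knobbed weight centred on top of it. Stand the reference jar midway between the scale and the long tray, straight in front of the moisture meter, and the square tin straight in front of the jar (on the robot's side) with a gap of about 35 mm between them, so that tin, jar and meter stand in one line. Leave the cup and the bottle where they are, and let everything stand upright and free at the end.

Things in the scene. Friction and masses are not known exactly. Their poses are not given: they have to be found in the camera images.
- disc_c (a point): Loose flat disc weight of bare steel, 56 mm in diameter and 28 mm high, 0.5 kg, standing on its flat face. The point is its centre, 14 mm above its underside; z up.
- knobweight_c (a point): Loose small knobbed steel weight, 44 mm high, 0.2 kg: a cylinder 34 mm in diameter up to 28 mm, then a narrow neck (14 mm) and a knob 22 mm in diameter on top. The point is on its axis, 22 mm above its underside; z up.
- jar_c (a point): Loose round glass reference jar with a steel screw cap and paper label, 50 mm in diameter and 75 mm high, 0.16 kg. The point is its centre, 37.5 mm above its underside; z up.
- tin_c (a point): Loose square aluminium sample tin with a flat lid (a darker square on top), 50 x 50 mm (the look of the lid 1.5 mm more) and 50 mm high, 0.12 kg. The point is its centre, 25 mm above its underside; x and y are normal to its sides, z up. Its final turn does not matter.
- scale_pan (a point): Fixed white and blue bench scale, display towards the robot. Point: top centre of its flat steel platform (124 mm deep, 130 wide), 60 mm above the bench; the base is 160 mm wide and reaches 100 mm from there towards the robot, 70 mm away from it. The platform does not give. x away from the robot, y left. Scale and tray stand either side of the meter's x axis, left or right.
- tray: Fixed long open plastic tray, the one standing alone beside the meter, 200 mm long (its x, away from the robot), 100 mm wide (its y), 35 mm high. Origin: centre of its underside. Its centre and the platform's are about 320 mm apart.
- meter: Fixed low grey moisture meter, round dark lid on top, 120 mm deep (x), 130 wide (y), 55 high (77 with lid and button). Origin: centre of its underside. Its front (display) faces its -x, towards the robot; jar and tin must stand on its x axis. The midpoint between platform and tray lies about 130 mm in front of the origin, within 6 mm of that axis.
- cup_c (a point): Bystander, loose: white ceramic cup without a handle, 64 mm in diameter at the rim, 55 mm high. The point is on its axis, half-way up. Do not disturb it.
- bottle_c (a point): Bystander, loose: small amber glass bottle with a white cap, 44 mm in diameter, 100 mm high. The point is on its axis, half-way up. Do not disturb it.
Mind the look-alikes: they are no part of the job. What is shaped like the part that bears knobweight_c but purple is not meant.

How it is judged:
By the outcome, as a careful person would: the job done as asked, in the order asked, and still so for the second after the job is handed in, with the robot touching nothing.
It also fails if it takes over 106 s, if anything falls off the work surface, if the arm or the gripper's body presses on something with over 40 N, if the wrist force passes 120 N, or if a joint passes its speed limit or range.

## Working session

There is one attempt and no reset: what is moved stays moved. The work goes in short steps, Python scripts to look and compute and a shell command to move; the robot and the scene stay as the last step left them, time stands still between calls to the robot, and variables do not carry over. Pictures are saved under pics/ and viewed, at most 14 in all, crops included, and the job is handed in when it is done.

```bash
mkdir -p pics; cat > h.py <<'E'
import numpy as np,cv2
from station import ctrl,get_image,camera_model
from scipy.spatial.transform import Rotation as Ro
def cam(n,o=None):
    m=camera_model(n);f=210/np.tan(np.radians(m["vertical_fov"])/2)
    if n=="wrist":
        o=o or ctrl.get_obs();H=np.array(m["hand_eye"]);T=np.eye(4)
        T[:3,:3]=Ro.from_rotvec(o["tool_rot"]).as_matrix();T[:3,3]=o["tool_pos"];W=T@H
        R=W[:3,:3].T;t=-R@W[:3,3]
    else: R=np.array(m["R"]);t=np.array(m["t"])
    return f,m["cx"],m["cy"],R,t
def ray(c,u,v,z):
    f,cx,cy,R,t=c;d=R.T@np.array([(u-cx)/f,(v-cy)/f,1]);C=-R.T@t
    return C+d*(z-C[2])/d[2]
def proj(c,X):
    f,cx,cy,R,t=c;p=R@np.array(X)+t;return cx+f*p[0]/p[2],cy+f*p[1]/p[2]
def snap(n,name):
    o=ctrl.get_obs();im=get_image(n);cv2.imwrite(f"pics/{name}.png",im[:,:,::-1]);return im,cam(n,o)
E
python3 - <<'E'
from h import *
for n in("scene","top"):
    im,c=snap(n,n+"0");print(n,c[:3],-c[3].T@c[4],{k:v for k,v in camera_model(n).items() if k not in "Rt"})
print(camera_model("wrist"));o=ctrl.get_obs();print(o,ctrl.grip_depth,Ro.from_rotvec(o["tool_rot"]).as_matrix().round(3))
E
```

```text
scene (np.float64(417.1534798430044), 278.2016421663751, 208.00137050557944) [0.97942855 0.60494209 0.80492261] {'vertical_fov': 53.44244957327747, 'cx': 278.2016421663751, 'cy': 208.00137050557944}
top (np.float64(485.4728217185156), 284.6155820916496, 215.19774318550063) [ 0.42407499 -0.01699642  1.36593039] {'vertical_fov': 46.78352752263115, 'cx': 284.6155820916496, 'cy': 215.19774318550063}
{'vertical_fov': 71.83569916518704, 'cx': 284.85127039358633, 'cy': 209.67580578300795, 'hand_eye': array([[-1.13331725e-03, -9.61523483e-01, -2.74720418e-01,
         6.95351417e-02],
       [ 9.99998802e-01, -8.00167630e-04, -1.32475020e-03,
        -1.06382105e-03],
       [ 1.05395604e-03, -2.74721590e-01,  9.61523238e-01,
        -1.43593682e-01],
       [ 0.00000000e+00,  0.00000000e+00,  0.00000000e+00,
         1.00000000e+00]])}
{'t': 0.1, 'q': array([ 1.15600090e+00,  5.32966468e-02,  1.61417596e+00, -1.98306588e-05,
        1.47599854e+00, -1.19024167e-01]), 'dq': array([ 0.00027068, -0.00199226, -0.00291473,  0.00130189,  0.00288906,
        0.00207251]), 'effort': array([-1.91587033e-04, -3.94900954e+01, -3.71361315e+01, -3.91856531e-05,
        3.93959926e-03, -4.22396454e-06]), 'tool_pos': array([0.18196077, 0.59732789, 0.23017085]), 'tool_rot': array([-4.62831459e-01, -3.10682959e+00,  2.85399159e-03]), 'contact_force': array([ 0.25938613,  0.41127717, -0.32891455]), 'wrist_torque': array([-0.02142403, -0.00947595, -0.0036322 ]), 'grip_force': 0.0, 'opening': 0.08548026790454877} 0.0187 [[-0.957  0.291 -0.001]
 [ 0.291  0.957 -0.002]
 [ 0.    -0.002 -1.   ]]
```

View pics/top0.png

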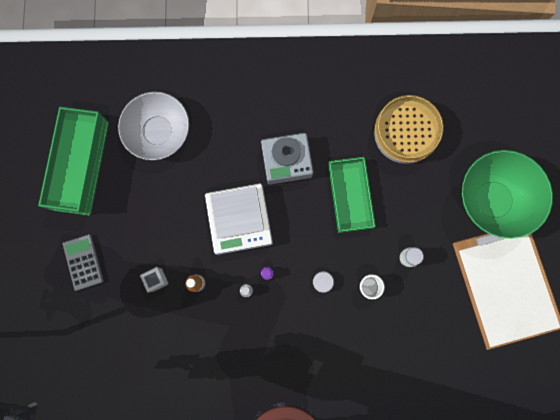

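View pics/scene0.png

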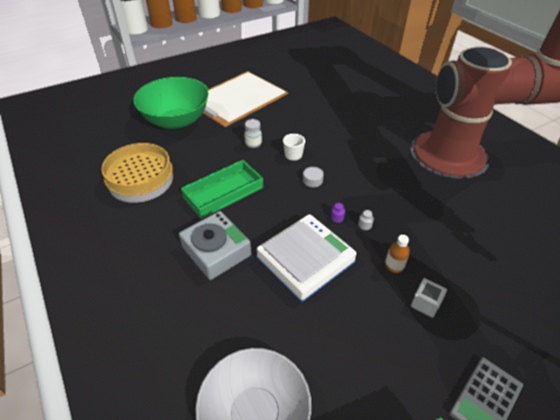

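The top view shows the disc at (323,282), the knob weight at (246,291) with the purple decoy at (267,273), the tin at (153,280) and the bottle at (195,283). The cup is at (372,287), the jar at (411,257), the platform at (238,211), the tray at (352,195) and the meter at (287,158). The scene view agrees. I'll enlarge the top view next.

```bash
python3 - <<'E'
from h import *
im=cv2.imread("pics/top0.png");c=im[130:310,130:440]
c=cv2.resize(c,None,fx=2.55,fy=2.55,interpolation=cv2.INTER_CUBIC)
cv2.imwrite("pics/crop1.png",np.clip(c.astype(float)*1.2+10,0,255).astype(np.uint8))
cm=cam("top")
for n,u,v,z in[("disc",323,282,.028),("knob",246,291,.04),("tin",153,280,.05),("bottle",191,283,.1),("cup",372,287,.055),("jar",413,257,.075),("pan",238,211,.06),("tray",352,195,.035),("meter",288,151,.077)]:
    print(n,ray(cm,u,v,z).round(3))
g=cv2.cvtColor(im,cv2.COLOR_BGR2GRAY)
m=(g>75).astype(np.uint8);m[:130]=0;m[:,:55]=0;m[310:]=0
n,l,s,ce=cv2.connectedComponentsWithStats(m)
for i in range(1,n):
    if s[i,4]>60:
        r=cv2.minAreaRect(np.argwhere(l==i)[:,::-1].astype(np.float32));print(s[i],ce[i].round(1),np.round(r[0],1),np.round(r[1],1),round(r[2],1))
E
```

```text
disc [ 0.435 -0.109  0.028]
knob [0.414 0.1   0.04 ]
tin [0.447 0.35  0.05 ]
bottle [0.437 0.237 0.1  ]
cup [ 0.42  -0.238  0.055]
jar [ 0.497 -0.346  0.075]
pan [0.63  0.119 0.06 ]
tray [ 0.674 -0.196  0.035]
meter [ 0.791 -0.02   0.077]
[  55  130   40   86 2567] [ 71.7 169. ] [ 73.2 171.6] [37.6 85.2] 2.9
[ 118  130   71   31 1638] [152.2 142.3] [153. 145.] [30. 70.] 90.0
[ 374  130   69   33 1740] [407.  143.8] [408. 146.] [32. 68.] 90.0
[ 261  133   52   51 1997] [286.3 158.1] [286.5 157.9] [45.4 46.8] 81.0
[  453   150   105   160 12190] [505.5 233. ] [503.  230.6] [161.3 101.2] 87.5
[ 329  157   46   76 2635] [351.2 194.8] [351.3 193.9] [72.  37.9] 81.9
[ 204  183   69   72 3743] [237.9 218.7] [237.6 218.7] [63. 60.] 79.8
[  62  234   40   57 1199] [ 81.4 260.7] [ 81.7 262.1] [51.1 29.2] 75.3
[399 247  25  20 396] [410.9 256.5] [411.  256.5] [19. 24.] 90.0
[140 267  28  25 330] [154.4 279. ] [153.6 279.2] [20.6 22.4] 63.4
[261 267  12  13 111] [266.4 273.2] [266.5 273. ] [12.  10.6] 45.0
[313 271  21  22 364] [322.9 281.6] [323.  281.5] [21. 20.] 90.0
[185 275  20  17 179] [193.9 283.2] [194.5 283. ] [16. 19.] 90.0
[359 274  26  26 520] [371.5 286.5] [371.5 286.5] [25.5 24. ] 45.0
[239 284  14  13 137] [245.6 290.3] [245.5 290. ] [12. 13.] 90.0
```

View pics/crop1.png

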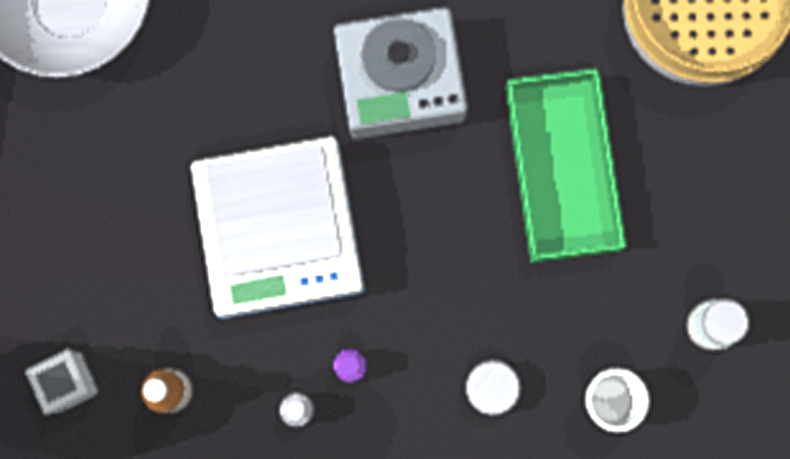

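The crop shows scale, meter and tray all turned by about 9°. The platform corners are at about (207,165), (325,147), (341,257) and (228,275), and the meter's top face corners at about (334,26), (449,9), (465,108) and (350,125). The tray rim is at about (507,80), (598,69), (625,248) and (532,262).

```bash
python3 - <<'E'
from h import *
c=cam("top")
def P(U,V,z): return ray(c,(U+.5)/2.55-.5+130,(V+.5)/2.55-.5+130,z)[:2]
for n,z,q in[("pan",.06,[(207,165),(325,147),(341,257),(228,275)]),("meter",.055,[(334,26),(449,9),(465,108),(350,125)]),("tray",.035,[(507,80),(598,69),(625,248),(532,262)])]:
    p=np.array([P(*a,z) for a in q]);e=[p[(i+1)%4]-p[i] for i in range(4)]
    print(n,p.mean(0).round(4),[round(float(np.linalg.norm(x)),4) for x in e],"yaw",[round(float(np.degrees(np.arctan2(*((p[a]-p[b])[::-1])))),1) for a,b in((0,3),(1,2))],[round(float(np.degrees(np.arctan2(-(p[a]-p[b])[0],(p[a]-p[b])[1]))),1) for a,b in((0,1),(3,2))])
print("lid",P(400,53,.07),"lidcirc",P(401,54,.065))
for n,u,v,z in[("disc",323,281.5,.028),("knob",245.6,290.3,.04),("tin",153,280,.05),("cup",371.5,286.5,.055),("jar",413.5,257,.075)]: print(n,ray(c,u,v,z).round(4))
o=ctrl.get_obs();R=Ro.from_rotvec(o["tool_rot"]).as_matrix();print(R.T@(np.array([.415,.1,.23])-o["tool_pos"])*1000)
E
```

```text
pan [0.6263 0.1204] [0.1282, 0.1204, 0.1213, 0.1213] yaw [11.0, 7.7] [7.9, 8.2]
meter [ 0.7836 -0.0148] [0.1275, 0.1125, 0.126, 0.1124] yaw [8.4, 7.7] [7.7, 7.6]
tray [ 0.6768 -0.1943] [0.1013, 0.2006, 0.1018, 0.2035] yaw [6.0, 6.1] [6.1, 7.7]
lid [ 0.79465302 -0.01558041] lidcirc [ 0.79494731 -0.01664099]
disc [ 0.4364 -0.1093  0.028 ]
knob [0.4158 0.101  0.04  ]
tin [0.447  0.3497 0.05  ]
cup [ 0.421  -0.2364  0.055 ]
jar [ 0.4967 -0.3472  0.075 ]
[-367.87943343 -407.80672744    0.85759707]
```

```bash
A='[-22.4,-30.1,0,0,0,0,1]'
python3 -m crank '[[-22.4,-30.1,0,0,0,0,1],[-22.4,-30.1,0,0,0,0,1],[-22.4,-30.1,0,0,0,0,1],[-22.4,-30.1,0,0,0,0,1],[-22.4,-30.1,0,0,0,0,1],[-22.4,-30.1,0,0,0,0,1],[-22.4,-30.1,0,0,0,0,1],[-22.4,-30.1,0,0,0,0,1],[-22.4,-30.1,0,0,0,0,1],[-22.4,-30.1,0,0,0,0,1]]'
python3 -m crank '[[-22.4,-30.1,0,0,0,0,1],[-22.4,-30.1,0,0,0,0,1],[-22.4,-30.1,0,0,0,0,1],[-22.4,-30.1,0,0,0,0,1],[-22.4,-30.1,0,0,0,0,1],[-22.4,-30.1,0,0,0,0,1],[-22.4,-30.1,0,0,0,0,1],[-22.4,-30.1,0,0,0,0,1],[-22.4,-30.1,0,0,0,0,1],[-22.4,-30.1,0,0,0,0,1]]'
python3 -m crank '[[0,0,0,0,0,-0.109,1],[0,0,0,0,0,-0.109,1],[0,0,0,0,0,-0.109,1],[0,0,0,0,0,-0.109,1],[0,0,5,0,0,0,1],[0,0,5,0,0,0,1],[0,0,5,0,0,0,1],[0,0,5,0,0,0,1],[0,0,0,0,0,0,1],[0,0,0,0,0,0,1]]'
cat >> h.py <<'E'
def off(x,y,o=None):
    o=o or ctrl.get_obs();R=Ro.from_rotvec(o["tool_rot"]).as_matrix();p=o["tool_pos"]
    d=R.T@np.array([x-p[0],y-p[1],0]);print("pos",p.round(4),"yaw(y)",round(float(np.degrees(np.arctan2(-R[0,1],R[1,1]))),2),"tilt",R[:2,2].round(4),"go",(d*1000).round(1))
E
python3 - <<'E'
from h import *
im,c=snap("wrist","w1");off(.4364,-.1093);print(proj(c,[.4364,-.1093,.028]),ctrl.get_obs()["q"].round(2))
E
```

```text
t: 0.93
tool_pos: [0.3085, 0.2429, 0.2308]
tool_rot: [-0.462, -3.107, 0.0]
contact_force: [1.0, -0.1, 0.3]
opening: 0.0857
grip_force: 0.0
t: 1.77
tool_pos: [0.4352, -0.1106, 0.2309]
tool_rot: [-0.464, -3.107, -0.0]
contact_force: [-0.0, -0.2, 0.2]
opening: 0.0854
grip_force: 0.0
t: 2.6
tool_pos: [0.4349, -0.1084, 0.2105]
tool_rot: [0.219, -3.133, -0.001]
contact_force: [-0.3, 0.2, 0.2]
opening: 0.0859
grip_force: 0.0
pos [ 0.4351 -0.1085  0.2111] yaw(y) 8.01 tilt [-0.0004  0.0001] go [-1.1 -1.  -0. ]
(np.float64(285.00588033691264), np.float64(191.72567605070634)) [-0.41 -0.38  2.03 -0.    1.49 -2.12]
```

View pics/w1.png

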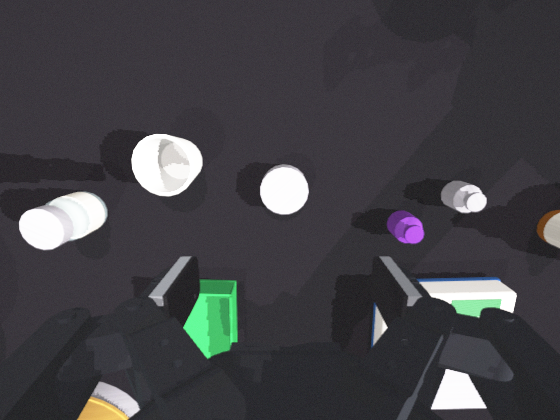

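The wrist view shows the disc at (285,190) against a predicted (285,192), so the top estimate holds. The knob weight is at (463,197), the purple decoy at (405,227), the cup at (165,165) and the jar at (65,220).

```bash
cat >> h.py <<'E'
def blob(im,c,x,y,z,thr=110,r=45,keep=None):
    u,v=map(int,proj(c,[x,y,z]));g=im.min(2)
    m=np.zeros(g.shape,np.uint8);a,b=max(v-r,0),max(u-r,0);m[a:v+r,b:u+r]=(g[a:v+r,b:u+r]>thr)
    n,l,s,ce=cv2.connectedComponentsWithStats(m);i=1+np.argmax(s[1:,4]);k,_=cv2.findContours((l==i).astype(np.uint8),0,1)
    k=max(k,key=cv2.contourArea);(e,ax,an)=cv2.fitEllipse(k);print("ell",np.round(e,1),np.round(ax,1),"->",ray(c,*e,z).round(4),"area",s[i,4]);return k,e
E
python3 - <<'E'
from h import *
im=cv2.imread("pics/w1.png")[:,:,::-1];c=cam("wrist")
for t in(110,160,200): blob(im,c,.4364,-.1093,.028,t)
E
```

```text
ell [283.9 189.4] [48.  49.6] -> [ 0.4344 -0.1111  0.028 ] area 1939
ell [284.  189.9] [46.9 48.1] -> [ 0.4349 -0.111   0.028 ] area 1837
ell [283.9 190.1] [46.1 47.5] -> [ 0.4353 -0.111   0.028 ] area 1784
```

```bash

python3 -m crank '[[0,-2,25,0,0,0,1],[0,0,30,0,0,0,1],[0,0,30,0,0,0,1],[0,0,30,0,0,0,1],[0,0,30,0,0,0,1],[0,0,25,0,0,0,1],[0,0,18,0,0,0,1],[0,0,12,0,0,0,1],[0,0,8,0,0,0,1],[0,0,0,0,0,0,1]]' 60
python3 -m crank '[[0,0,0,0,0,0,-1],[0,0,0,0,0,0,-1],[0,0,0,0,0,0,-1],[0,0,0,0,0,0,-1],[0,0,0,0,0,0,-1],[0,0,0,0,0,0,-1],[0,0,0,0,0,0,-1],[0,0,0,0,0,0,-1],[0,0,0,0,0,0,-1],[0,0,0,0,0,0,-1]]' 60
python3 -c "
from h import *
off(.6263,.1204)"
```

```text
t: 3.48
tool_pos: [0.4345, -0.1101, 0.0019]
tool_rot: [0.22, -3.131, -0.002]
contact_force: [-0.0, 0.6, 0.1]
opening: 0.0857
grip_force: 0.0
t: 4.32
tool_pos: [0.437, -0.1109, 0.0054]
tool_rot: [-0.219, 3.131, -0.001]
contact_force: [-1.7, 2.0, 5.3]
opening: 0.0538
grip_force: 63.6
pos [ 0.437  -0.1109  0.0054] yaw(y) 8.02 tilt [ 0.0029 -0.0004] go [-219.7  202.6    0.5]
```

```bash

python3 -m crank '[[0,0,-20,0,0,0,-1],[0,0,-30,0,0,0,-1],[0,0,-35,0,0,0,-1],[0,0,-35,0,0,0,-1],[0,0,-35,0,0,0,-1],[0,0,-25,0,0,0,-1],[-20,20,-20,0,0,0,-1],[-20,20,-20,0,0,0,-1],[-20,20,-10,0,0,0,-1],[-20,20,0,0,0,0,-1]]'
python3 -m crank '[[-30,27,0,0,0,0,-1],[-30,27,0,0,0,0,-1],[-30,27,0,0,0,0,-1],[-30,26,0,0,0,0,-1],[-20,16,0,0,0,0,-1],[0,0,0,0,0,0,-1],[0,0,0,0,0,0,-1],[0,0,0,0,0,0,-1],[0,0,0,0,0,0,-1],[0,0,0,0,0,0,-1]]'
python3 - <<'E'
from h import *
im,c=snap("wrist","w2");off(.6263,.1204)
cv2.imwrite("pics/w2b.png",cv2.resize(im[:,:,::-1],(800,600),interpolation=cv2.INTER_CUBIC))
E
```

```text
t: 5.15
tool_pos: [0.5055, -0.0195, 0.2373]
tool_rot: [-0.219, 3.127, -0.003]
contact_force: [1.5, -0.5, -4.2]
opening: 0.054
grip_force: 66.0
t: 5.98
tool_pos: [0.6244, 0.1202, 0.2334]
tool_rot: [0.218, -3.134, 0.0]
contact_force: [-0.8, -0.7, -4.4]
opening: 0.054
grip_force: 65.9
pos [0.6245 0.1203 0.2335] yaw(y) 7.96 tilt [ 0.0001 -0.0001] go [-1.8 -0.1  0. ]
```

View pics/w2b.png

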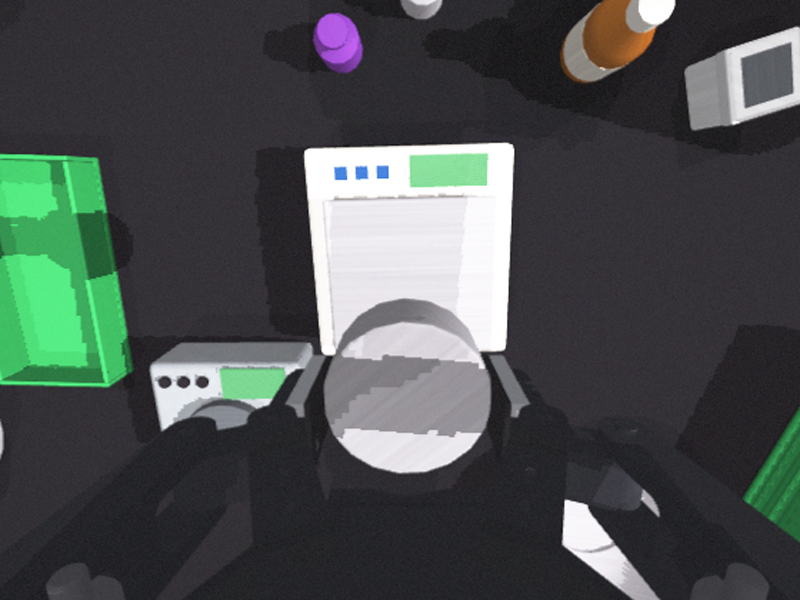

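The wrist view shows the scale with its base corners at about (305,150), (513,144), (507,350) and (320,355). The platform's front edge lies at v≈197, from 325 to about 493. The disc is held level.

```bash
python3 - <<'E'
from h import *
c=cam("wrist");q=lambda U,V,z:ray(c,(U+.5)*.7-.5,(V+.5)*.7-.5,z)[:2]
for z in(.05,.055):
    p=np.array([q(*a,z) for a in[(305,150),(513,144),(507,350),(320,355)]])
    print(p.mean(0).round(4),[round(float(np.linalg.norm(p[i]-p[i-1])),4) for i in range(4)],[np.degrees(np.arctan2(*d[::-1])).round(1) for d in(p[3]-p[0],p[2]-p[1])])
    w=p.mean(0)+.015*np.array([np.cos(.14),np.sin(.14)]);print("pan by base",w.round(4))
a,b=q(325,197,.06),q(493,194,.06);print(a,b,np.linalg.norm(a-b),"pan by front edge",(a+b)/2+.062*np.array([np.cos(.14),np.sin(.14)]))
g=cv2.imread("pics/w2.png").astype(int)
for v in(150,180,210): print(v,g[v,218:245].sum(1)//3, g[v,330:362].sum(1)//3)
print(g[95:150,255].sum(1)//3)
o=np.array([.6245,.1203,.0]);print(proj(c,[.6245,.1203,.2335+.0226]))
E
```

```text
[0.6121 0.1204] [0.1651, 0.1546, 0.1647, 0.1594] [np.float64(8.5), np.float64(10.1)]
pan by base [0.6269 0.1225]
[0.6112 0.1202] [0.1625, 0.1523, 0.1621, 0.157] [np.float64(8.5), np.float64(10.1)]
pan by base [0.6261 0.1223]
[0.57470026 0.05024393] [0.55540529 0.17355715] 0.12481365159652798 pan by front edge [0.62644617 0.12055221]
150 [246 249 251 250 250 250 250 250 236 234 249 251 251 244 237 238 238 238
 237 237 236 236 236 236 236 236 236] [251 252 252 251 251 251 251 251 251 251 251 250 251 251 251 251 253 255
 255 255 255 255 255 255 255 255 255 251  76  48  50  51]
180 [ 59 216 243 248 250 250 250 250 250 250 241 220 234 237 236 235 235 235
 235 235 235 235 235 235 234 234 235] [251 251 251 251 251 251 251 251 251 251 251 251 251 250 250 253 255 255
 255 255 255 255 255 255 255 255 247  51  53  50  49  52]
210 [ 37  40  38  87 220 244 248 250 251 250 250 250 250 221 215 230 231 232
 231 230 231 231 229 230 230 229 230] [249 250 250 250 250 250 250 249 250 250 249 250 250 249 252 254 255 255
 255 255 255 255 255 255 255 198  49  48  46  54  51  51]
[ 42  43  42  45  40  46  34  89 233 251 253 254 255 255 255 255 255 255
 255 255 255 196 145 141 146 144 140 140 143 143 227 255 255 255 255 255
 255 255 254 254 254 254 223 195 178 221 240 243 238 236 235 237 236 238
 239]
(np.float64(287.4143709159994), np.float64(282.5983568880206))
```

```bash

python3 -m crank '[[-3.8,0.4,15,0,0,0,-1],[0,0,25,0,0,0,-1],[0,0,30,0,0,0,-1],[0,0,30,0,0,0,-1],[0,0,25,0,0,0,-1],[0,0,18,0,0,0,-1],[0,0,12,0,0,0,-1],[0,0,7,0,0,0,-1],[0,0,2,0,0,0,-1],[0,0,0,0,0,0,-1]]'
python3 -c "
from h import *
off(.6282,.1212);print(ctrl.get_obs()['contact_force'])"
```

```text
t: 6.87
tool_pos: [0.629, 0.122, 0.0695]
tool_rot: [-0.22, 3.133, -0.0]
contact_force: [0.1, 0.1, -3.8]
opening: 0.0542
grip_force: 65.9
pos [0.629  0.122  0.0695] yaw(y) 8.02 tilt [0.0005 0.    ] go [ 0.9 -0.7 -0. ]
[ 0.06442941  0.11989671 -3.79979685]
```

```bash

python3 -m crank '[[0.9,-0.7,1,0,0,0,-1],[0,0,1,0,0,0,-1],[0,0,1,0,0,0,-1],[0,0,0.5,0,0,0,-1],[0,0,0.5,0,0,0,-1],[0,0,0,0,0,0,-1],[0,0,0,0,0,0,-1],[0,0,0,0,0,0,-1],[0,0,0,0,0,0,-1],[0,0,0,0,0,0,-1]]'
```

```text
t: 7.7
tool_pos: [0.628, 0.1213, 0.0655]
tool_rot: [-0.22, 3.134, 0.0]
contact_force: [-0.5, -0.2, -2.5]
opening: 0.0536
grip_force: 66.0
```

```bash

python3 -m crank '[[0,0,0,0,0,0,1],[0,0,0,0,0,0,1],[0,0,0,0,0,0,1],[0,0,0,0,0,0,1],[0,0,0,0,0,0,1],[0,0,-12,0,0,0,1],[0,0,-25,0,0,0,1],[0,0,-40,0,0,0,1],[0,0,-40,0,0,0,1],[0,0,-40,0,0,0,1]]'
python3 -m crank '[[0,0,-20,0,0,0,1],[8,0,0,0,0,0,1],[8,0,0,0,0,0,1],[8,0,0,0,0,0,1],[8,0,0,0,0,0,1],[8,0,0,0,0,0,1],[0,0,0,0,0,0,1],[0,0,0,0,0,0,1],[0,0,0,0,0,0,1],[0,0,0,0,0,0,1]]'
python3 - <<'E'
from h import *
im,c=snap("wrist","w3");off(.4158,.101)
cv2.imwrite("pics/w3b.png",cv2.resize(im[:,:,::-1],(800,600),interpolation=cv2.INTER_CUBIC))
E
```

```text
t: 8.53
tool_pos: [0.6275, 0.1213, 0.2248]
tool_rot: [-0.22, 3.134, -0.0]
contact_force: [1.9, -0.1, 0.1]
opening: 0.0855
grip_force: 0.0
t: 9.37
tool_pos: [0.5884, 0.1157, 0.242]
tool_rot: [0.22, -3.134, -0.0]
contact_force: [0.9, 0.9, 0.3]
opening: 0.0852
grip_force: 0.0
pos [0.5885 0.1157 0.2422] yaw(y) 8.03 tilt [-0.0001  0.    ] go [173.1   9.6   0. ]
```

View pics/w3b.png

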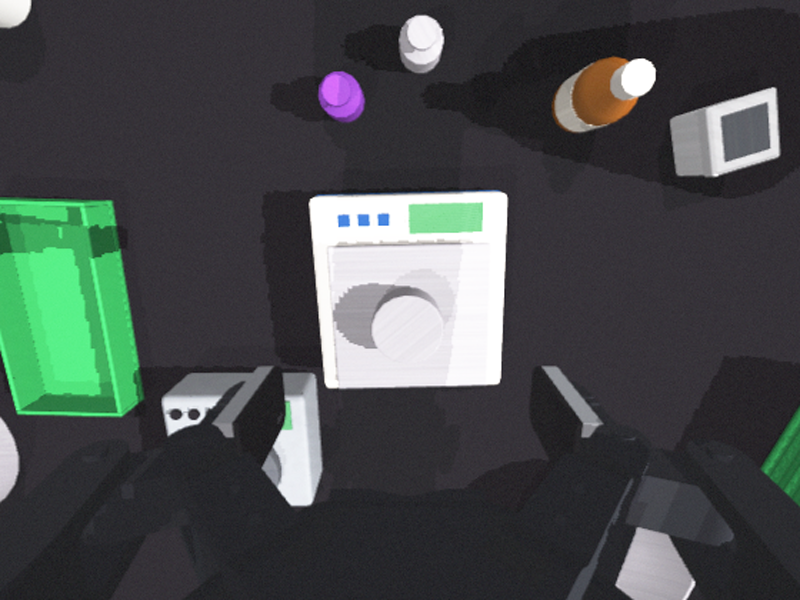

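The disc stands on the platform with its top centre at (407,329). The platform corners are at about (329,246), (492,242), (487,380) and (336,383). The knob weight's top is at about (422,32).

```bash
python3 - <<'E'
from h import *
c=cam("wrist");q=lambda U,V,z:ray(c,(U+.5)*.7-.5,(V+.5)*.7-.5,z)[:2]
p=np.array([q(*a,.06) for a in[(329,246),(492,242),(487,380),(336,383)]]);print(p.mean(0).round(4),[round(float(np.linalg.norm(p[i]-p[i-1])),4) for i in range(4)])
print("front",((p[0]+p[1])/2+.062*np.array([np.cos(.14),np.sin(.14)])).round(4))
print("disc",q(407,329,.088).round(4), "knobtop",q(422,32,.044).round(4),"r",np.linalg.norm(q(371,329,.088)-q(443,329,.088)))
g=cv2.imread("pics/w3.png").astype(int).sum(2)//3
print(g[255:280,300],g[255:280,260])
E
```

```text
[0.6248 0.1224] [0.1192, 0.1284, 0.1195, 0.1309]
front [0.6272 0.1223]
disc [0.6265 0.1195] knobtop [0.4147 0.1007] r 0.0549346111667107
[237 235 233 234 236 238 238 238 241 237 238 238 237 235 239 140  56  46
  47  49  49  49  48  51  47] [236 235 237 235 235 237 237 237 237 238 236 238 239 237 233 237 135  55
  44  46  49  53  49  50  52]
```

```bash

python3 -m crank '[[34.6,1.9,0,0,0,0,0.4],[34.6,1.9,0,0,0,0,0.4],[34.6,1.9,0,0,0,0,0.4],[34.6,1.9,0,0,0,0,0.4],[34.7,2,0,0,0,0,0.4],[0,0,0,0,0,0.112,0.4],[0,0,0,0,0,0.112,0.4],[0,0,0,0,0,0.112,0.4],[0,0,0,0,0,0.112,0.4],[0,0,0,0,0,0.112,0.4]]'
python3 -m crank '[[0,0,15,0,0,0.112,0.4],[0,0,15,0,0,0.112,0.4],[0,0,15,0,0,0.112,0.4],[0,0,15,0,0,0,0.4],[0,0,0,0,0,0,0.4],[0,0,0,0,0,0,0.4],[0,0,0,0,0,0,0.4],[0,0,0,0,0,0,0.4],[0,0,0,0,0,0,0.4],[0,0,0,0,0,0,0.4]]'
python3 - <<'E'
from h import *
im,c=snap("wrist","w4");off(.4152,.1008);print(proj(c,[.4152,.1008,.044]))
cv2.imwrite("pics/w4b.png",cv2.resize(im[:300,:,::-1],(800,429),interpolation=cv2.INTER_CUBIC))
E
```

```text
t: 10.25
tool_pos: [0.4157, 0.101, 0.2426]
tool_rot: [0.663, 3.07, 0.0]
contact_force: [0.7, -0.5, 0.8]
opening: 0.06
grip_force: 0.0
t: 11.08
tool_pos: [0.4161, 0.101, 0.1833]
tool_rot: [1.158, 2.919, 0.001]
contact_force: [0.0, 0.2, 0.3]
opening: 0.06
grip_force: 0.0
pos [0.4159 0.101  0.1831] yaw(y) -43.3 tilt [0.0013 0.0001] go [ 0.4 -0.7 -0. ]
(np.float64(285.11395631664607), np.float64(197.63018735372333))
```

View pics/w4b.png

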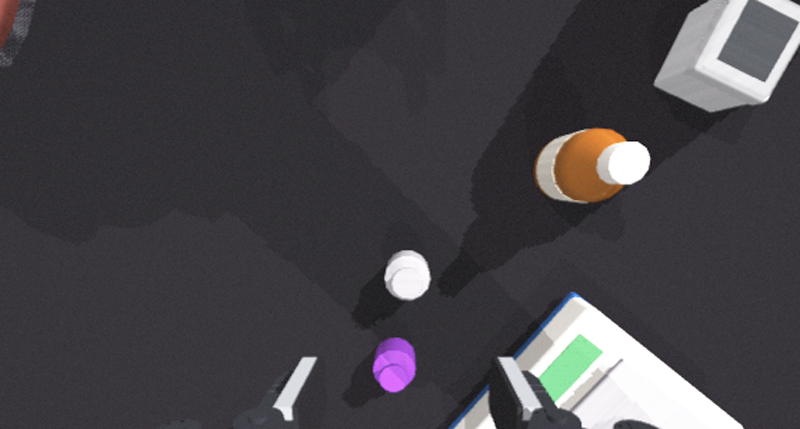

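The knob weight's top is at (285.6,197.4) in full-image pixels, within 1 px of the prediction. The purple decoy is behind it at (275,260), clear of the fingers. Descending to grasp.

```bash

python3 -m crank '[[0.4,-0.7,20,0,0,0,0.4],[0,0,28,0,0,0,0.4],[0,0,28,0,0,0,0.4],[0,0,28,0,0,0,0.4],[0,0,25,0,0,0,0.4],[0,0,20,0,0,0,0.4],[0,0,15,0,0,0,0.4],[0,0,10,0,0,0,0.4],[0,0,4,0,0,0,0.4],[0,0,0,0,0,0,0.4]]' 40
python3 -m crank '[[0,0,0,0,0,0,-1],[0,0,0,0,0,0,-1],[0,0,0,0,0,0,-1],[0,0,0,0,0,0,-1],[0,0,0,0,0,0,-1],[0,0,0,0,0,0,-1],[0,0,0,0,0,0,-1],[0,0,0,0,0,0,-1],[0,0,0,0,0,0,-1],[0,0,0,0,0,0,-1]]' 40
python3 -c "
from h import *
off(.6265,.1195)"
```

```text
t: 11.97
tool_pos: [0.4144, 0.1007, 0.0038]
tool_rot: [-1.159, -2.919, 0.001]
contact_force: [0.6, -0.6, 0.3]
opening: 0.0598
grip_force: 0.0
t: 12.8
tool_pos: [0.4163, 0.1009, 0.0059]
tool_rot: [1.158, 2.918, 0.002]
contact_force: [-0.4, -0.0, 6.2]
opening: 0.032
grip_force: 40.5
pos [0.4163 0.1009 0.0059] yaw(y) -43.3 tilt [0.003  0.0003] go [-140.3  157.7    0.6]
```

```bash

python3 -m crank '[[0,0,-15,0,0,0,-1],[0,0,-30,0,0,0,-1],[0,0,-35,0,0,0,-1],[0,0,-35,0,0,0,-1],[0,0,-35,0,0,0,-1],[0,0,-30,0,0,0,-1],[-20,22.5,-20,0,0,0,-1],[-20,22.5,-14,0,0,0,-1],[-20,22.5,0,0,0,0,-1],[-20,22.5,0,0,0,0,-1]]'
python3 -m crank '[[-20,22.5,0,0,0,0,-1],[-20,22.5,0,0,0,0,-1],[-20,22.5,0,0,0,0,-1],[0,0,0,0,0,0,-1],[0,0,0,0,0,0,-1],[0,0,0,0,0,0,-1],[0,0,0,0,0,0,-1],[0,0,0,0,0,0,-1],[0,0,0,0,0,0,-1],[0,0,0,0,0,0,-1]]'
python3 - <<'E'
from h import *
im,c=snap("wrist","w5");off(.6265,.1195);z=ctrl.get_obs()["tool_pos"]
print("tcp at knobtop",proj(c,[z[0],z[1],z[2]-.0059+.044]),"disc",proj(c,[.6265,.1195,.088]))
cv2.imwrite("pics/w5b.png",cv2.resize(im[80:380,:,::-1],(800,429),interpolation=cv2.INTER_CUBIC))
E
```

```text
t: 13.63
tool_pos: [0.5363, 0.1115, 0.2195]
tool_rot: [1.158, 2.918, 0.001]
contact_force: [-0.7, -0.7, -2.0]
opening: 0.0328
grip_force: 40.6
t: 14.47
tool_pos: [0.6242, 0.1194, 0.2188]
tool_rot: [1.159, 2.919, 0.0]
contact_force: [0.4, 1.0, -2.4]
opening: 0.0323
grip_force: 40.8
pos [0.6243 0.1194 0.2188] yaw(y) -43.3 tilt [0.0007 0.    ] go [-1.5  1.6  0. ]
tcp at knobtop (np.float64(287.7381248915438), np.float64(299.8422980592385)) disc (np.float64(287.72768816235475), np.float64(201.85509829448532))
```

View pics/w5b.png

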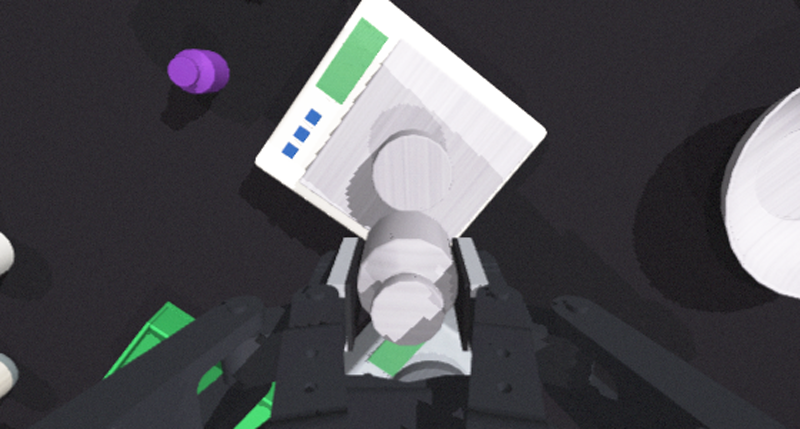

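The held knob weight's top is at (285,297) in full-image pixels and the disc's top at (289,200). The offset to go is therefore about (-1.3,+3.5) mm in tool x and y.

```bash

python3 -m crank '[[-1.3,3.5,15,0,0,0,-1],[0,0,22,0,0,0,-1],[0,0,24,0,0,0,-1],[0,0,22,0,0,0,-1],[0,0,16,0,0,0,-1],[0,0,10,0,0,0,-1],[0,0,6,0,0,0,-1],[0,0,3,0,0,0,-1],[0,0,1,0,0,0,-1],[0,0,0,0,0,0,-1]]'
python3 -c "
from h import *
off(.6264,.1212);snap('wrist','w6');snap('scene','s1')
im=cv2.imread('pics/s1.png')[190:310,230:390];a=cv2.resize(im,(533,400),interpolation=cv2.INTER_CUBIC);cv2.imwrite('pics/s1b.png',a)"
```

```text
t: 15.35
tool_pos: [0.6287, 0.1211, 0.1002]
tool_rot: [1.159, 2.919, 0.001]
contact_force: [-0.0, 1.1, -2.0]
opening: 0.0326
grip_force: 40.8
pos [0.6287 0.1211 0.1002] yaw(y) -43.3 tilt [0.0016 0.0001] go [ 1.8 -1.5 -0. ]
```

View pics/w6.png

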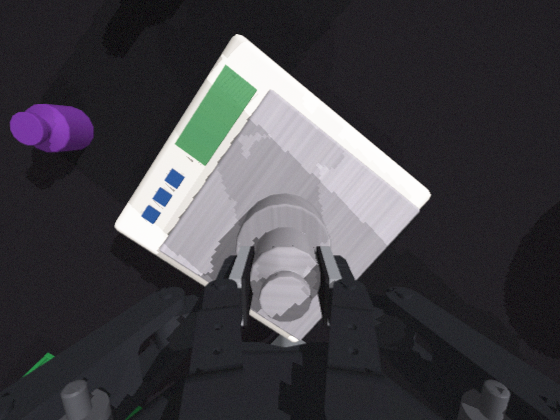

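The knob weight is about 6 mm above the disc. The disc spans u≈238–328 with its nearest edge at v≈195–205, the knob weight's body spans u≈252–320, and its top is at (286,297).

```bash
python3 - <<'E'
from h import *
c=cam("wrist");o=ctrl.get_obs();R=Ro.from_rotvec(o["tool_rot"]).as_matrix();p=np.array(o["tool_pos"])
def at(dx,dy,z): q=p+R@np.array([dx,dy,0]);return np.round(proj(c,[q[0],q[1],z]),1)
zb=p[2]-.0059
print("knobtop",at(0,0,zb+.044))
print("knob body front top",at(.017,0,zb+.028),"bottom",at(.017,0,zb))
for x in(-.002,0,.002): print("disc top front",x,at(x+.028,0,.088),"low",at(x+.028,0,.06),"sides",at(x+.005,.0275,.088),at(x+.005,-.0275,.088))
print(at(0,0,.088),at(0,.001,.088))
im=cv2.imread("pics/w6.png")[180:330,215:355];cv2.imwrite("pics/w6c.png",cv2.resize(np.clip(im*1.3,0,255).astype(np.uint8),None,fx=4,fy=4,interpolation=cv2.INTER_CUBIC))
E
```

```text
knobtop [287.7 299.8]
knob body front top [287.4 246.5] bottom [286.9 226. ]
disc top front -0.002 [286.8 206.8] low [286.5 195.3] sides [334.1 244.9] [239.4 245. ]
disc top front 0 [286.8 203.3] low [286.5 192.3] sides [334.2 241.7] [239.3 241.8]
disc top front 0.002 [286.8 199.8] low [286.5 189.3] sides [334.4 238.4] [239.1 238.6]
[286.8 249.7] [288.5 249.7]
```

View pics/w6c.png

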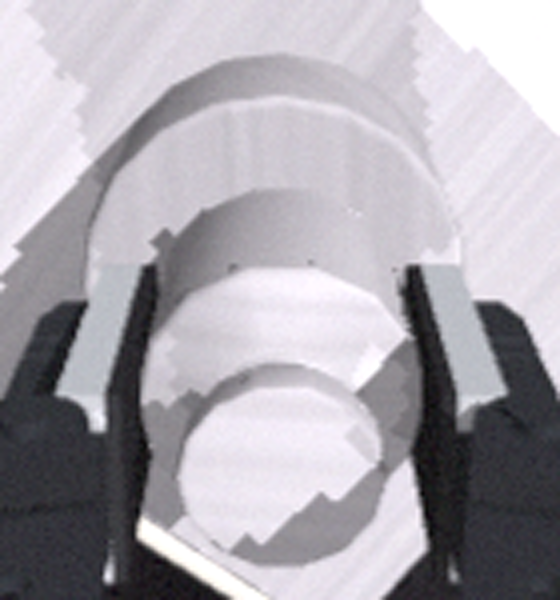

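Knob weight and disc line up in x, and the knob weight is 0.8 mm off in y. I'll correct that and lower it.

```bash

python3 -m crank '[[0,-0.8,1,0,0,0,-1],[0,0,1,0,0,0,-1],[0,0,1,0,0,0,-1],[0,0,1,0,0,0,-1],[0,0,1,0,0,0,-1],[0,0,0.7,0,0,0,-1],[0,0,0,0,0,0,-1],[0,0,0,0,0,0,-1],[0,0,0,0,0,0,-1],[0,0,0,0,0,0,-1]]'
```

```text
t: 16.28
tool_pos: [0.6275, 0.1204, 0.094]
tool_rot: [-1.159, -2.92, 0.0]
contact_force: [-2.6, -0.3, 1.9]
opening: 0.0322
grip_force: 41.1
```

```bash

python3 -m crank '[[0,0,0,0,0,0,0.4],[0,0,0,0,0,0,0.4],[0,0,0,0,0,0,0.4],[0,0,0,0,0,0,0.4],[0,0,-5,0,0,0,0.4],[0,0,-15,0,0,0,0.4],[0,0,-30,0,0,0,0.4],[0,0,-35,0,0,0,0.4],[0,0,-35,0,0,0,0.4],[0,0,-15,0,0,0,0.4]]'
python3 -m crank '[[0,0,0,0,0,-0.112,1],[0,0,0,0,0,-0.112,1],[0,0,0,0,0,-0.112,1],[0,0,0,0,0,-0.112,1],[0,0,0,0,0,-0.112,1],[0,0,0,0,0,-0.112,1],[0,0,0,0,0,-0.112,1],[0,0,0,0,0,-0.112,1],[13.9,-31.8,0,0,0,0,1],[13.9,-31.8,0,0,0,0,1]]'
python3 -m crank '[[13.9,-31.8,0,0,0,0,1],[13.9,-31.8,0,0,0,0,1],[13.9,-31.8,0,0,0,0,1],[13.9,-31.8,0,0,0,0,1],[13.9,-31.8,0,0,0,0,1],[13.9,-31.8,0,0,0,0,1],[13.9,-31.8,0,0,0,0,1],[13.9,-31.8,0,0,0,0,1],[13.9,-31.8,0,0,0,0,1],[13.9,-31.8,0,0,0,0,1]]'
python3 -m crank '[[13.9,-31.8,0,0,0,0,1],[13.9,-31.8,0,0,0,0,1],[0,0,0,0,0,0,1],[0,0,0,0,0,0,1],[0,0,0,0,0,0,1],[0,0,0,0,0,0,1],[0,0,0,0,0,0,1],[0,0,0,0,0,0,1],[0,0,0,0,0,0,1],[0,0,0,0,0,0,1]]'
python3 - <<'E'
from h import *
im,c=snap("wrist","w7");off(.4967,-.3472);print(proj(c,[.4967,-.3472,.075]))
for t in(140,180,210): blob(im,c,.4967,-.3472,.075,t)
im,c=snap("top","t2")
g=cv2.imread("pics/w7.png");b=cv2.imread("pics/t2.png")
cv2.imwrite("pics/mix.png",np.hstack([cv2.resize(g,(400,300)),cv2.resize(b[130:310,180:420],(400,300),interpolation=cv2.INTER_CUBIC)]))
E
```

```text
t: 17.12
tool_pos: [0.63, 0.1207, 0.2367]
tool_rot: [1.156, 2.911, 0.007]
contact_force: [1.1, 0.7, 1.4]
opening: 0.0596
grip_force: 0.0
t: 17.95
tool_pos: [0.6087, 0.0541, 0.2292]
tool_rot: [-0.226, 3.133, -0.0]
contact_force: [0.5, -0.7, 0.6]
opening: 0.0855
grip_force: 0.0
t: 18.78
tool_pos: [0.515, -0.2823, 0.2295]
tool_rot: [-0.22, 3.133, -0.001]
contact_force: [0.9, 0.2, -0.4]
opening: 0.0853
grip_force: 0.0
t: 19.62
tool_pos: [0.4973, -0.347, 0.2287]
tool_rot: [-0.222, 3.134, -0.0]
contact_force: [-0.0, 0.0, 0.0]
opening: 0.0851
grip_force: 0.0
pos [ 0.4972 -0.3472  0.2286] yaw(y) 8.07 tilt [-0.  0.] go [0.5 0.  0. ]
(np.float64(286.0859980519779), np.float64(195.59075976524537))
ell [283.  194.6] [39.6 47. ] -> [ 0.4961 -0.3506  0.075 ] area 1497
ell [285.2 191.8] [36.5 38.3] -> [ 0.4929 -0.3487  0.075 ] area 828
ell [301.5 183.8] [1.000e+00 7.705e+03] -> [ 0.482  -0.3331  0.075 ] area 5
```

View pics/mix.png

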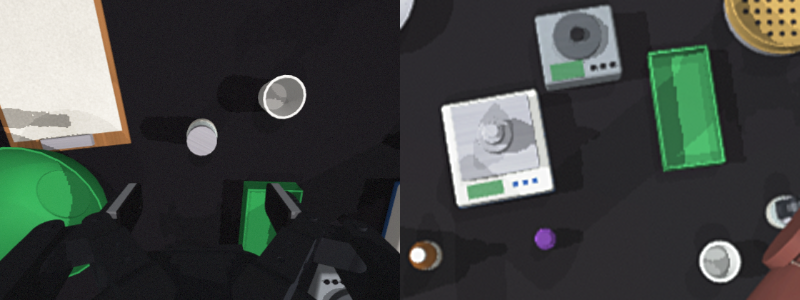

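The right half of the composite shows the disc and knob weight standing centred on the platform. The left half shows the jar at about (283,192) in wrist pixels. I'll read profiles to find the cap precisely.

```bash
python3 - <<'E'
from h import *
g=cv2.imread("pics/w7.png").astype(int).sum(2)//3
print(g[160:225,283]);print(g[195,255:312]);print(g[188,255:312])
c=cam("wrist")
for x in(.4945,.4965,.4985):
  print(x,[np.round(proj(c,[x+a,-.349+b,z]),1) for a,b,z in((-.025,0,.075),(.025,0,.075),(0,-.025,.075),(0,.025,.075),(-.025,0,.0))])
E
```

```text
[ 27  28  25  28  29  47 108 118 166 174 150 150 151 146 136 101  91 162
 183 190 190 190 191 190 188 186 190 189 189 183 188 186 188 185 186 182
 184 181 186 187 187 184 190 183 181 181 186 184 185 187 182 178 182 182
 182 184 183 129  54  21  23  26  29  25  28]
[ 20  22  20  26  20  24 115 165 180 175 177 178 184 188 189 188 186 183
 186 184 186 184 184 182 183 181 183 182 182 182 186 186 188 186 188 187
 186 185 188 187 186 186 189 191 189 188 189 197 129  37  26  31  29  31
  30  32  27]
[ 18  21  15  21  23  17 121 128 118 164 180 182 183 184 188 186 186 185
 187 188 187 186 189 189 185 186 187 187 189 188 189 188 186 185 186 187
 185 188 188 191 193 191 190 190 189 192 172 208 194 108  31  31  31  28
  34  32  31]
0.4945 [array([288.3, 169.9]), array([281.7, 216. ]), array([261.3, 190.2]), array([308.4, 196.7]), array([287.7, 161.6])]
0.4965 [array([288. , 171.9]), array([281.4, 217.8]), array([261. , 192.1]), array([308.1, 198.6]), array([287.5, 163.1])]
0.4985 [array([287.8, 173.8]), array([281.2, 219.6]), array([260.8, 193.9]), array([307.8, 200.4]), array([287.3, 164.7])]
```

```bash

python3 -m crank '[[-0.4,-3,22,0,0,0,1],[0,0,30,0,0,0,1],[0,0,35,0,0,0,1],[0,0,35,0,0,0,1],[0,0,30,0,0,0,1],[0,0,25,0,0,0,1],[0,0,15,0,0,0,1],[0,0,10,0,0,0,1],[0,0,4,0,0,0,1],[0,0,0,0,0,0,1]]' 30
python3 -m crank '[[0,0,0,0,0,0,-1],[0,0,0,0,0,0,-1],[0,0,0,0,0,0,-1],[0,0,0,0,0,0,-1],[0,0,0,0,0,0,-1],[0,0,0,0,0,0,-1],[0,0,0,0,0,0,-1],[0,0,0,0,0,0,-1],[0,0,0,0,0,0,-1],[0,0,0,0,0,0,-1]]' 30
python3 -c "
from h import *
off(.6515,-.036)"
```

```text
t: 20.55
tool_pos: [0.4976, -0.3503, 0.0221]
tool_rot: [0.22, -3.133, -0.001]
contact_force: [-0.6, 0.6, -0.3]
opening: 0.0854
grip_force: 0.0
t: 21.38
tool_pos: [0.4988, -0.3513, 0.0246]
tool_rot: [-0.22, 3.132, -0.003]
contact_force: [-1.2, 1.3, 6.5]
opening: 0.0486
grip_force: 31.6
pos [ 0.4988 -0.3513  0.0246] yaw(y) 8.03 tilt [ 0.0021 -0.0017] go [-1.952e+02  2.909e+02 -2.000e-01]
```

```bash

python3 -m crank '[[0,0,-15,0,0,0,-1],[0,0,-30,0,0,0,-1],[0,0,-35,0,0,0,-1],[0,0,-40,0,0,0,-1],[0,0,-40,0,0,0,-1],[0,0,-35,0,0,0,-1],[-8,25,-25,0,0,0,-1],[-10,30,-10,0,0,0,-1],[-10,30,0,0,0,0,-1],[-10,30,0,0,0,0,-1]]'
python3 -m crank '[[-10,30,0,0,0,0,-1],[-10,30,0,0,0,0,-1],[-10,30,0,0,0,0,-1],[-10,30,0,0,0,0,-1],[-9,30,0,0,0,0,-1],[-8,26,0,0,0,0,-1],[0,0,0,0,0,0,-1],[0,0,0,0,0,0,-1],[0,0,0,0,0,0,-1],[0,0,0,0,0,0,-1]]'
python3 - <<'E'
from h import *
im,c=snap("wrist","w8");off(.6515,-.036);o=ctrl.get_obs()["tool_pos"];print("captop at tcp",proj(c,[o[0],o[1],o[2]-.0246+.075]))
cv2.imwrite("pics/w8b.png",cv2.resize(im[:,:,::-1],(800,600),interpolation=cv2.INTER_CUBIC))
E
```

```text
t: 22.22
tool_pos: [0.5197, -0.2305, 0.2542]
tool_rot: [-0.218, 3.132, -0.003]
contact_force: [1.1, 0.5, -2.1]
opening: 0.0489
grip_force: 31.8
t: 23.05
tool_pos: [0.551, -0.05, 0.2524]
tool_rot: [0.218, -3.134, 0.0]
contact_force: [-0.3, 0.3, -2.3]
opening: 0.0486
grip_force: 31.9
pos [ 0.551  -0.0501  0.2525] yaw(y) 7.95 tilt [-0.0003 -0.0002] go [-1.014e+02  1.000e-01 -0.000e+00]
captop at tcp (np.float64(287.6125870926088), np.float64(320.994508668268))
```

View pics/w8b.png

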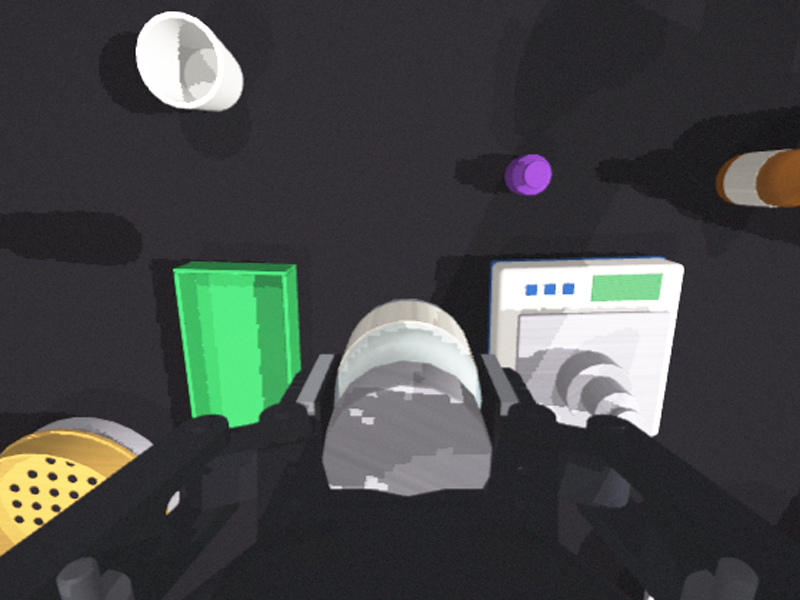

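The jar is held upright and hides the meter from this camera. The tray's front edge is at v≈266 (u 175–297) and the scale's front edge at v≈265 (u 492–683). I'll fit the meter's side edges in the earlier top picture instead.

```bash
python3 - <<'E'
from h import *
c=cam("top")
def edges(name,r0,r1,u0,u1,ch):
    g=cv2.imread(name).astype(float);g=g.mean(2) if ch is None else g[:,:,ch]-g[:,:,2]
    L=[];Rr=[]
    for v in range(r0,r1):
        w=g[v,u0:u1];t=(w.max()+np.median(w[:4]))/2 if ch else 80
        i=np.where(w>t)[0]
        a,b=i[0],i[-1];L.append((u0+a-(w[a]-t)/(w[a]-w[a-1]),v));Rr.append((u0+b+(w[b]-t)/(w[b]-w[b+1]),v))
    return np.array(L),np.array(Rr)
def line(pts,z):
    P=np.array([ray(c,*p,z)[:2] for p in pts],np.float32);vx,vy,x,y=cv2.fitLine(P,cv2.DIST_HUBER,0,.01,.01).ravel()
    s=np.sign(vx);return np.array([vx,vy])*s,np.array([x,y])
for f in("pics/top0.png","pics/t2.png"):
  for n,z,a in(("meter",.055,(144,172,252,322,None)),("scale",.055,(200,235,196,280,None)),("tray",.035,(166,222,322,386,1))):
    if n=="tray" and f=="pics/t2.png": pass
    L,Rr=edges(f,*a);d1,p1=line(L,z);d2,p2=line(Rr,z)
    d=(d1+d2)/2;m=(p1+p2)/2;xr={"meter":.784,"scale":.626,"tray":.676}[n]
    nrm=np.array([-d[1],d[0]]);print(f[5:9],n,"yaw",np.degrees([np.arctan2(d1[1],d1[0]),np.arctan2(d2[1],d2[0])]).round(1),"width",round(float((p1-p2)@nrm),4),"centre y at x",xr,round(float(m[1]+d[1]/d[0]*(xr-m[0])),4),"at .65:",round(float(m[1]+d[1]/d[0]*(.65-m[0])),4))
E
```

```text
top0 meter yaw [8.2 8.4] width 0.1304 centre y at x 0.784 -0.0142 at .65: -0.0337
top0 scale yaw [9.6 9.5] width 0.1622 centre y at x 0.626 0.1231 at .65: 0.1271
top0 tray yaw [6.3 6.4] width 0.1034 centre y at x 0.676 -0.1933 at .65: -0.1962
t2.p meter yaw [8.3 8.3] width 0.1306 centre y at x 0.784 -0.0142 at .65: -0.0337
t2.p scale yaw [9.7 9.5] width 0.1623 centre y at x 0.626 0.1231 at .65: 0.1271
t2.p tray yaw [6.2 6.6] width 0.1034 centre y at x 0.676 -0.1931 at .65: -0.196
```

```bash

python3 -m crank '[[-25,0.4,0,0,0,0,-1],[-25,0.4,0,0,0,0,-1],[-25,0.3,0,0,0,0,-1],[-27.7,0.3,10,0,0,0,-1],[0,0,20,0,0,0,-1],[0,0,25,0,0,0,-1],[0,0,30,0,0,0,-1],[0,0,30,0,0,0,-1],[0,0,25,0,0,0,-1],[0,0,10,0,0,0,-1]]'
python3 -m crank '[[0,0,20,0,0,0,-1],[0,0,20,0,0,0,-1],[0,0,15,0,0,0,-1],[0,0,10,0,0,0,-1],[0,0,5,0,0,0,-1],[0,0,3,0,0,0,-1],[0,0,0,0,0,0,-1],[0,0,0,0,0,0,-1],[0,0,0,0,0,0,-1],[0,0,0,0,0,0,-1]]'
python3 -c "
from h import *
off(.6525,-.0345);print(ctrl.get_obs()['contact_force'])"
```

```text
t: 23.93
tool_pos: [0.6497, -0.0342, 0.0972]
tool_rot: [0.217, -3.126, -0.003]
contact_force: [-0.6, -0.3, -2.3]
opening: 0.0488
grip_force: 31.9
t: 24.77
tool_pos: [0.6535, -0.0334, 0.0309]
tool_rot: [-0.22, 3.132, -0.001]
contact_force: [0.1, -0.0, -3.4]
opening: 0.0484
grip_force: 31.9
pos [ 0.6535 -0.0334  0.0309] yaw(y) 8.04 tilt [ 0.002  -0.0003] go [ 1.2 -0.9 -0. ]
[ 0.0801763  -0.04076403 -3.44233369]
```

```bash

python3 -m crank '[[1,-0.8,1.5,0,0,0,-1],[0,0,1.5,0,0,0,-1],[0,0,1,0,0,0,-1],[0,0,1,0,0,0,-1],[0,0,0.7,0,0,0,-1],[0,0,0.5,0,0,0,-1],[0,0,0,0,0,0,-1],[0,0,0,0,0,0,-1],[0,0,0,0,0,0,-1],[0,0,0,0,0,0,-1]]'
```

```text
t: 25.6
tool_pos: [0.652, -0.0343, 0.0248]
tool_rot: [0.22, -3.133, -0.0]
contact_force: [-4.6, 0.7, 5.0]
opening: 0.0486
grip_force: 32.5
```

```bash

python3 -m crank '[[0,0,0,0,0,0,1],[0,0,0,0,0,0,1],[0,0,0,0,0,0,1],[0,0,0,0,0,0,1],[0,0,0,0,0,0,1],[0,0,-15,0,0,0,1],[0,0,-35,0,0,0,1],[0,0,-40,0,0,0,1],[0,0,-40,0,0,0,1],[0,0,-40,0,0,0,1]]'
python3 -m crank '[[0,0,-35,0,0,0,1],[11.5,31.4,0,0,0,0,1],[11.5,31.4,0,0,0,0,1],[11.5,31.4,0,0,0,0,1],[11.5,31.4,0,0,0,0,1],[11.5,31.4,0,0,0,0,1],[11.5,31.4,0,0,0,0,1],[11.5,31.4,0,0,0,0,1],[11.5,31.4,0,0,0,0,1],[11.5,31.4,0,0,0,0,1]]'
python3 -m crank '[[11.5,31.4,0,0,0,0,1],[11.5,31.4,0,0,0,0,1],[11.5,31.4,0,0,0,0,1],[11.5,31.4,0,0,0,0,1],[0,0,0,0,0,-0.1,1],[0,0,0,0,0,-0.1,1],[0,0,0,0,0,-0.1,1],[0,0,0,0,0,-0.1,1],[0,0,0,0,0,0,1],[0,0,0,0,0,0,1]]'
python3 - <<'E'
from h import *
im,c=snap("wrist","w9");off(.447,.3497)
g=im.min(2);u,v=map(int,proj(c,[.447,.3497,.05]));print(u,v)
r=60;w=im[v-r:v+r,u-r:u+r];cv2.imwrite("pics/w9b.png",cv2.resize(w[:,:,::-1],(480,480),interpolation=cv2.INTER_CUBIC))
E
```

```text
t: 26.43
tool_pos: [0.6516, -0.0343, 0.1963]
tool_rot: [-0.22, 3.133, -0.0]
contact_force: [0.9, -0.8, -0.2]
opening: 0.0854
grip_force: 0.0
t: 27.27
tool_pos: [0.5089, 0.2324, 0.2298]
tool_rot: [-0.22, 3.132, 0.001]
contact_force: [0.1, 1.5, 0.3]
opening: 0.0854
grip_force: 0.0
t: 28.1
tool_pos: [0.4468, 0.3491, 0.2293]
tool_rot: [-0.834, 3.028, 0.0]
contact_force: [0.5, 0.3, -0.1]
opening: 0.0856
grip_force: 0.0
pos [0.4468 0.349  0.2292] yaw(y) 30.82 tilt [0.0008 0.0004] go [-0.5  0.5  0. ]
286 191
```

View pics/w9b.png

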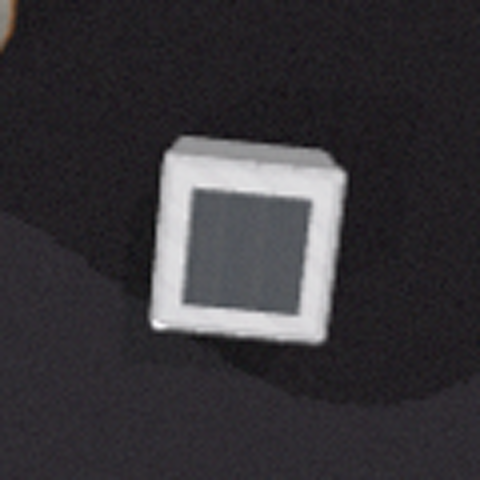

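The tin's lid corners in this crop are at (167,152), (346,170), (326,342) and (151,327), so it is turned +5.4° about the tool's z.

```bash
python3 -c "
from h import *
c=cam('wrist');p=ray(c,226+247.5/4,131+247.8/4,.05);print(p);off(p[0],p[1])"

```

```text
[0.44731961 0.35196482 0.05      ]
pos [0.4468 0.349  0.2292] yaw(y) 30.82 tilt [0.0008 0.0004] go [-1.9  2.3  0. ]
```

```bash

python3 -m crank '[[-1.9,3.2,22,0,0,0,1],[0,0,30,0,0,0.094,1],[0,0,35,0,0,0,1],[0,0,35,0,0,0,1],[0,0,35,0,0,0,1],[0,0,28,0,0,0,1],[0,0,16,0,0,0,1],[0,0,10,0,0,0,1],[0,0,5,0,0,0,1],[0,0,0,0,0,0,1]]' 30
python3 -m crank '[[0,0,0,0,0,0,-1],[0,0,0,0,0,0,-1],[0,0,0,0,0,0,-1],[0,0,0,0,0,0,-1],[0,0,0,0,0,0,-1],[0,0,0,0,0,0,-1],[0,0,0,0,0,0,-1],[0,0,0,0,0,0,-1],[0,0,0,0,0,0,-1],[0,0,0,0,0,0,-1]]' 30
python3 -c "
from h import *
off(.5676,-.0468)"
```

```text
t: 28.98
tool_pos: [0.4467, 0.3526, 0.012]
tool_rot: [0.694, -3.063, 0.0]
contact_force: [0.9, -0.1, 0.8]
opening: 0.0857
grip_force: 0.0
t: 29.82
tool_pos: [0.448, 0.3535, 0.0143]
tool_rot: [-0.694, 3.061, 0.001]
contact_force: [-1.7, -0.3, 5.7]
opening: 0.0495
grip_force: 33.1
pos [0.448  0.3535 0.0143] yaw(y) 25.56 tilt [0.0026 0.0015] go [ 6.490e+01 -4.127e+02 -3.000e-01]
```

```bash

python3 -m crank '[[0,0,-20,0,0,0,-1],[0,0,-35,0,0,0,-1],[0,0,-40,0,0,0.1,-1],[0,0,-40,0,0,0.1,-1],[0,0,-40,0,0,0.1,-1],[0,0,-30,0,0,0,-1],[0,0,0,0,0,0,-1],[-4.8,-31.8,0,0,0,0,-1],[-4.8,-31.8,0,0,0,0,-1],[-4.8,-31.8,0,0,0,0,-1]]'
python3 -m crank '[[-4.8,-31.8,0,0,0,0,-1],[-4.8,-31.8,0,0,0,0,-1],[-4.8,-31.8,0,0,0,0,-1],[-4.8,-31.8,0,0,0,0,-1],[-4.8,-31.8,0,0,0,0,-1],[-4.8,-31.8,0,0,0,0,-1],[-4.8,-31.8,0,0,0,0,-1],[-4.8,-31.8,0,0,0,0,-1],[-4.8,-31.8,0,0,0,0,-1],[-4.8,-31.8,0,0,0,0,-1]]'
python3 -m crank '[[0,0,20,0,0,0,-1],[0,0,30,0,0,0,-1],[0,0,30,0,0,0,-1],[0,0,25,0,0,0,-1],[0,0,20,0,0,0,-1],[0,0,10,0,0,0,-1],[0,0,0,0,0,0,-1],[0,0,0,0,0,0,-1],[0,0,0,0,0,0,-1],[0,0,0,0,0,0,-1]]'
python3 - <<'E'
from h import *
off(.5688,-.0466);im,c=snap("top","t3");snap("wrist","w10")
a,b=proj(c,[.652,-.034,.075]);print("jar pred in top",a,b)
for t in(120,150):
  k,e=blob(im,c,.652,-.034,.075,t,r=20)
E
```

```text
t: 30.65
tool_pos: [0.4742, 0.2595, 0.2162]
tool_rot: [0.232, -3.131, 0.001]
contact_force: [0.1, -0.2, -1.6]
opening: 0.0496
grip_force: 32.5
t: 31.48
tool_pos: [0.5681, -0.0486, 0.2158]
tool_rot: [0.229, -3.131, -0.001]
contact_force: [1.6, -0.3, -0.8]
opening: 0.0491
grip_force: 32.5
t: 32.32
tool_pos: [0.5701, -0.0474, 0.0845]
tool_rot: [-0.229, 3.13, -0.002]
contact_force: [-0.4, 0.6, -1.3]
opening: 0.0499
grip_force: 32.5
pos [ 0.5701 -0.0474  0.0845] yaw(y) 8.38 tilt [ 0.0035 -0.0008] go [ 1.2  1.  -0. ]
jar pred in top 294.18042613332676 201.11481855337198
ell [295.8 194.3] [2.6 9.6] -> [ 0.6706 -0.0387  0.075 ] area 27
ell [295.1 194.2] [1.9 9.3] -> [ 0.671  -0.0369  0.075 ] area 17
```

```bash

python3 -m crank '[[1.2,1,12,0,0,0,-1],[0,0,18,0,0,0,-1],[0,0,15,0,0,0,-1],[0,0,10,0,0,0,-1],[0,0,6,0,0,0,-1],[0,0,3,0,0,0,-1],[0,0,1.5,0,0,0,-1],[0,0,1,0,0,0,-1],[0,0,0,0,0,0,-1],[0,0,0,0,0,0,-1]]'
python3 -m crank '[[0,0,1,0,0,0,-1],[0,0,1,0,0,0,-1],[0,0,0.8,0,0,0,-1],[0,0,0.5,0,0,0,-1],[0,0,0,0,0,0,-1],[0,0,0,0,0,0,-1],[0,0,0,0,0,0,-1],[0,0,0,0,0,0,-1],[0,0,0,0,0,0,-1],[0,0,0,0,0,0,-1]]'
python3 -c "
from h import *
off(.5688,-.0466);print(ctrl.get_obs()['contact_force'])"
```

```text
t: 33.25
tool_pos: [0.568, -0.0464, 0.0167]
tool_rot: [-0.23, 3.132, -0.001]
contact_force: [-0.4, 0.1, -1.4]
opening: 0.05
grip_force: 32.6
t: 34.08
tool_pos: [0.5678, -0.0464, 0.0143]
tool_rot: [-0.23, 3.133, -0.0]
contact_force: [-4.8, 0.4, 8.1]
opening: 0.0499
grip_force: 33.7
pos [ 0.5678 -0.0464  0.0143] yaw(y) 8.38 tilt [ 0.0002 -0.0001] go [-0.9 -0.3  0. ]
[-4.83789471  0.43368355  8.1038805 ]
```

```bash

python3 -m crank '[[0,0,0,0,0,0,1],[0,0,0,0,0,0,1],[0,0,0,0,0,0,1],[0,0,0,0,0,0,1],[0,0,0,0,0,0,1],[0,0,-15,0,0,0,1],[0,0,-35,0,0,0,1],[0,0,-40,0,0,0,1],[0,0,-40,0,0,0,1],[0,0,-40,0,0,0,1]]'
python3 -m crank '[[0,0,-35,0,0,0,1],[20,0,-20,0,0,0,1],[20,0,-20,0,0,0,1],[20,0,-10,0,0,0,1],[15,0,0,0,0,0,1],[0,0,0,0,0,0,1],[0,0,0,0,0,0,1],[0,0,0,0,0,0,1],[0,0,0,0,0,0,1],[0,0,0,0,0,0,1]]'
python3 - <<'E'
from h import *
im,c=snap("wrist","w11");off(.5676,-.0468);print(c[3].tolist(),c[4].tolist())
for n,p in(("tin",[.5676,-.0468,.05]),("jar",[.6517,-.0345,.075])): print(n,proj(c,p))
t,ct=snap("top","t4");print(proj(ct,[.5676,-.0468,.05]),proj(ct,[.6517,-.0345,.075]))
a=cv2.resize(im[60:360,150:450,::-1],(600,600),interpolation=cv2.INTER_CUBIC)
b=cv2.resize(t[130:310,250:340,::-1],(200,400),interpolation=cv2.INTER_CUBIC);d=cv2.resize(t[:,:,::-1],(200,150))
s,_=snap("scene","s4");s=cv2.resize(s[:,:,::-1],(200,150))
z=np.zeros((600,200,3),np.uint8);z[:400]=b;z[400:550]=s
cv2.imwrite("pics/fin.png",np.hstack([a,z]))
E
```

```text
t: 34.92
tool_pos: [0.5669, -0.0462, 0.184]
tool_rot: [0.229, -3.133, -0.0]
contact_force: [0.5, -0.8, -0.4]
opening: 0.0856
grip_force: 0.0
t: 35.75
tool_pos: [0.4935, -0.0571, 0.2668]
tool_rot: [0.23, -3.132, -0.001]
contact_force: [-0.0, 0.2, 0.1]
opening: 0.0857
grip_force: 0.0
pos [ 0.4935 -0.0571  0.2669] yaw(y) 8.4 tilt [-0.0012  0.0004] go [-74.8  -0.6  -0.1]
[[-0.1448707036734892, 0.9894504526200398, -0.0005301199344057448], [0.9518614493852259, 0.13951333098286411, 0.2729392087119789], [0.2701337823956925, 0.039036294497078315, -0.9620311363570995]] [0.1293499986633823, -0.5066339167817383, 0.28286876139971817]
tin (np.float64(285.44315377929865), np.float64(240.26848695853363))
jar (np.float64(285.4244249684353), np.float64(306.9751594364856))
(np.float64(299.33055295741025), np.float64(233.1536679274376)) (np.float64(294.367649472109), np.float64(201.22133097098973))
```

View pics/fin.png

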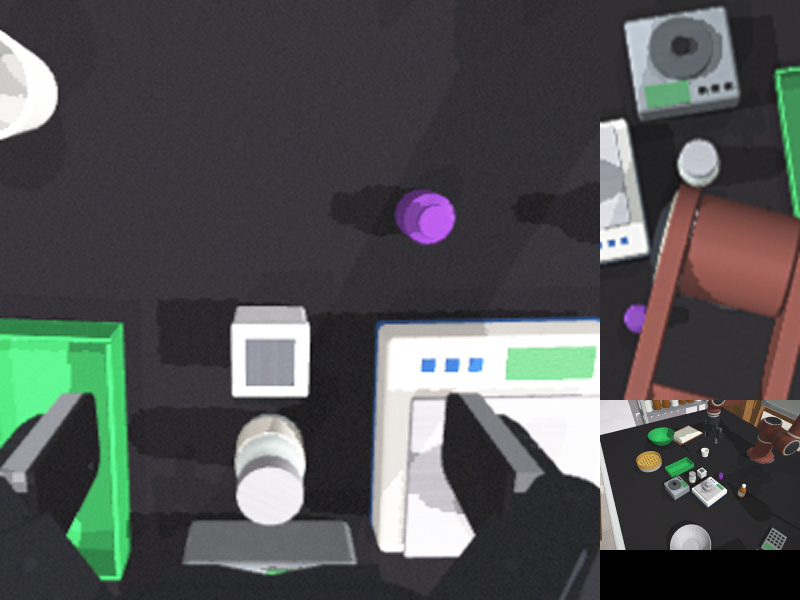

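The tin's lid is at (285.5,240) and the jar's cap at (285,305.5) in full wrist pixels, both within 1.5 px of target. They line up with the middle of the meter's front, and the top view agrees on the jar. Handing in.

```bash
python3 -c "
from station import ctrl
print(ctrl.finish_job())"
```

```text
the job is handed in; nothing more can be done
None
```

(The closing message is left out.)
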